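Push the red-handled rod home in the guide tube

ROBOT

A 7-joint arm with a two-finger parallel gripper is mounted at the origin on a cart in front of the work surface, level with it; the furniture and walls round the work are solid. World frame = base frame: x ahead of the robot, y to its left, z up, the work surface at z = 0. Lengths are in m, angles in rad, forces in N, time in s.
With the tool pointing down it reaches from about 0.425 to 0.95 m from the base axis. Payload 4.7 kg.
Tool frame: the origin (TCP) lies on the centre line of the jaws, within the pads' length; the fingertips stand 11 mm ahead of it and the grasp point (between the pads) lies 8 mm behind it; z points along the fingers, y is the line along which they close (so a half turn about z gives the same grasp; the last joint's range is limited). The gripper opens to 85 mm and grips with 20 to 120 N. Pads are 22 mm wide; open, the fingers measure 114 mm over their backs; the gripper's body (76 mm by 85 mm) begins 54 mm behind the grasp point. The pads swing forward as they close: fully open they stand 13 mm farther back than shut.
Start: joints at [-1.132, 0.469, -0.049, 1.532, 0.024, 1.141, -0.082], TCP at [0.304, 0.603, 0.242] pointing down, gripper open.
Joint ranges: [-2.59, 2.59], [-0.33, 1.99], [-1.39, 1.29], [0.1, 2.45], [-1.04, 4.18], [0.21, 1.99], [-2.66, 2.66]. Speed limits (rad/s): [2.57, 2.57, 3.14, 3.14, 3.14, 3.14, 3.14].

INTERFACE

Orientations are given as a rotation vector (axis times angle).
In Python, from station import manip gives the robot as it stands. Calls block until the motion is done:
- manip.move_pose(position, orientation): joint-space move of the TCP to a pose.
- manip.move_l(position, rotation=None, velocity=0.15, contact_N=None): straight line of the TCP; rotation=None keeps the orientation; velocity is the mean speed in m/s. With contact_N (N) it stops when the force on the tool has changed by that much, and returns True; else False.
- manip.set_joints(angles): joint-space move.
- manip.open_gripper() and manip.grab(): open the fingers fully, or close them until they stop; the grip force is fixed at half the most.
- manip.wait(seconds).
- manip.inverse_kinematics(position, orientation): joint angles nearest the present ones, or None.
- manip.read_camera(name): name is "side" or "top" or "wrist"; returns a dict with "pixels" (420x560x3 uint8, blue, green, red), "fovy" (degrees; the focal length in pixels is half the picture's height over the tangent of half this angle, whatever the lens; pixels are square), "cx", "cy" (the principal point, pixels), "k1" (the pictures are not rectified: a ray, as slopes to the right and down, at radius r is drawn at 1 + k1 r^2 times it, then the intrinsics apply), "eye" and "orientation" of the camera in the world. Camera axes: x right, y up, looking along -z (the intrinsics and any distortion apply to the point x, -y, -z); pixel columns grow to the right and rows downward; lengths in m; the calibration is good to about 2 mm. A picture is of the moment at which its call begins. There is no depth.
A pose or a line that the arm cannot do raises manip.PlanningError and nothing moves.
- manip.sign_off(): hands the job in; it is judged then, once.
Readings, each from a call of its own:
- manip.read_time_s(): time.
- manip.read_qpos(): joint angles.
- manip.read_joint_vel(): joint speeds.
- manip.read_joint_efforts(): joint torques, N m.
- manip.read_tool_pos(): TCP position.
- manip.read_tcp_rot(): TCP orientation.
- manip.read_ft_force(): force on the tool from outside, world axes, zero at the start.
- manip.read_moment(): the same for the moment, N m.
- manip.read_gripper_width(): finger opening in m.
- manip.read_gripper_force(): force on a finger pad.
Only numpy, scipy, OpenCV 4.12 (cv2) and the standard library are available. Lean on these libraries where they do the work, as an engineer would, in place of code of your own. Each camera call takes 0.05 s, during which the arm holds its last target. There are 200 camera calls.

TASK

Take the rod with the red handle out of the grey rack and slide it, brass nose first, partway into the guide tube; let go of it there, then push it from behind until it is fully home at the bottom of the bore. Leave the blue-handled rod in the rack.

Things in the scene. Friction and masses are not known exactly. Their poses are not given: they have to be found in the camera images.
- rod_red: Loose rod, 200 mm, 0.12 kg, lying level in the grey rack, axis 55 mm up. Origin on the axis at mid length, own y runs nose to handle: brass nose tip at y -100, 16 mm shaft to y +70, red handle 28 mm thick from +70 to flat rear end +100. Centre of mass about y -30. Rack ribs 8 mm thick carry the shaft at y -70 and +55; lifts straight up; between the ribs it is free all round, down to 10 mm.
- rod_blue: Bystander: the same rod with a blue handle, in the rack's other seat, parallel and 80 mm away (which seat holds which varies); same origin and axes. The rack does not move; its highest parts end 4 mm above the rods' axes.
- bore_mouth (a point): Mouth centre, on the bore's axis, 75 mm up, of a level steel guide tube fixed on a stand; y points out of the mouth along the bore, z up. Bore 26 mm wide, blind, 165 mm deep; mouth flared over 12 mm to 40 mm inside, 48 outside. At the bottom, 35 mm of rod stand out.
- guide: The tube's fixed stand, origin under its middle, y along the bore (mouth at y +85, z 75 mm). Aluminium plate 110 wide, 10 mm thick, from y -100 to +90; blue clamps 102 mm high, the nearest 37 mm behind the mouth. A rod let go with 80 mm or more inside sinks about 5 mm and lies nearly level; with less in, its handle droops. It then slides at a push of about 1 N.

How it is judged:
On the way, in this order (a step that is already met when the one before it is completed fails the run):
1. the red-handled rod is partway in the tube (nose 30 to 140 mm past the mouth) and let go (y of rod_red in the frame of bore_mouth between -0.04 and 0.07 m and angle between the y axis of rod_red and the y axis of bore_mouth, either way round below 0.4 rad and distance between rod_red and bore_mouth below 0.085 m and contact force between the fingers and rod_red below 0.05 N), for 0.2 s.
2. the rod is pushed home, its nose within 15 mm of the bottom of the bore (y of rod_red in the frame of bore_mouth below -0.05 m), for 0.2 s.
At the end, for the whole second after the job is handed in: The red-handled rod lies at rest in the bore of the guide tube, nose first and within 15 mm of the bottom, its axis within 12 mm and 10 degrees of the bore's; the blue-handled rod is within 30 mm of where it started (y of rod_red in the frame of bore_mouth below -0.05 m and x of rod_red in the frame of bore_mouth between -0.012 and 0.012 m and z of rod_red in the frame of bore_mouth between -0.012 and 0.012 m and angle between the y axis of rod_red and the y axis of bore_mouth, either way round below 0.17 rad and linear speed of rod_red below 0.02 m/s and distance of rod_blue from where it was at the start of the episode below 0.03 m); the robot touches nothing.
It fails at once if the blue-handled rod is moved out of its place in the rack (more than 30 mm) (distance of rod_blue from where it was at the start of the episode above 0.03 m).
It also fails if it takes over 54 s, if anything falls off the work surface, if the arm or the gripper's body presses on something with over 40 N, if the wrist force passes 120 N, or if a joint passes its speed limit or range.

## Working session

There is one attempt and no reset: what is moved stays moved. The work goes in short steps, each a Python script; the robot and the scene stay as the last script left them, time stands still between calls to the robot, and variables do not carry over. Pictures are saved under pics/ and viewed, at most 10 in all, crops included, and the job is handed in when it is done.

```bash
ls; mkdir -p pics; cat > h.py <<'E'
import numpy as np, cv2
from scipy.spatial.transform import Rotation as R
from station import manip
def cam(name):
    return manip.read_camera(name)
def rotm(c):
    o=np.array(c["orientation"],float)
    return o if o.shape==(3,3) else (R.from_rotvec(o).as_matrix() if o.size==3 else None)
def rays(c,uv):
    f=c["pixels"].shape[0]/2/np.tan(np.radians(c["fovy"])/2)
    K=np.array([[f,0,c["cx"]],[0,f,c["cy"]],[0,0,1]])
    p=cv2.undistortPoints(np.array(uv,float).reshape(-1,1,2),K,np.array([c["k1"],0,0,0.]),).reshape(-1,2)
    d=np.c_[p[:,0],-p[:,1],-np.ones(len(p))]
    return d@rotm(c).T
def onplane(c,uv,z):
    d=rays(c,uv); e=np.array(c["eye"])
    return e+d*((z-e[2])/d[:,2])[:,None]
E
python3 - <<'E'
from h import *
for n in("top","side","wrist"):
    c=cam(n); cv2.imwrite(f"pics/{n}0.png",c["pixels"]); print(n,{k:v for k,v in c.items() if k!="pixels"})
print(manip.read_time_s(),manip.read_tcp_rot(),manip.read_tool_pos())
E
```

```text
pics
top {'fovy': 53.64076847270908, 'cx': 273.8271664211476, 'cy': 207.75531888053234, 'k1': -0.10468384070279296, 'eye': array([0.44289848, 0.07027547, 0.91493544]), 'orientation': array([ 0.1394111 , -0.13746405, -1.55157546])}
side {'fovy': 47.920463734085004, 'cx': 283.8316889292065, 'cy': 203.54841965055613, 'k1': 0.05004710143969858, 'eye': array([ 0.25802722, -0.59461451,  0.61956024]), 'orientation': array([ 0.91139945, -0.22197874, -0.41130862])}
wrist {'fovy': 68.4591608704359, 'cx': 276.84919675162837, 'cy': 214.28586602835003, 'k1': -0.032751084061059435, 'eye': array([0.23565231, 0.63818613, 0.37125911]), 'orientation': array([-0.27311895, -0.16669008,  1.09487378])}
0.15 [-7.27964482e-01 -3.05578920e+00  2.33971838e-03] [0.30416071 0.60211561 0.24148084]
```

View pics/top0.png

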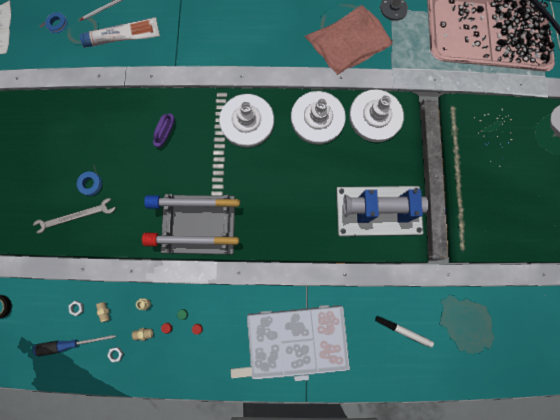

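View pics/side0.png

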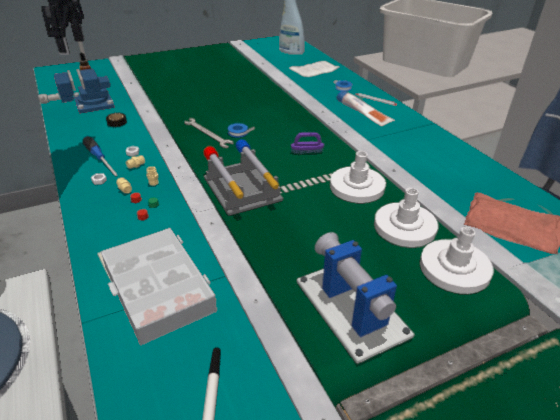

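The top view shows the red handle at about (150,239) with its brass nose at (238,240), and the blue rod above it. The guide's flared mouth is at its left end, (347,206), facing the rods. The side view confirms this, with the mouth at (325,243).

```bash
python3 - <<'E'
from h import *
def big(m,lo=20):
    n,l,s,ce=cv2.connectedComponentsWithStats(m.astype(np.uint8))
    return l,s,ce
for n in("top","side"):
    c=cam(n);p=c["pixels"];hsv=cv2.cvtColor(p,cv2.COLOR_BGR2HSV);H,S,V=[hsv[...,i].astype(int) for i in range(3)]
    for nm,m in (("red",((H<6)|(H>174))&(S>170)&(V>90)),("brass",(H>12)&(H<28)&(S>140)&(V>90)),("blue",(H>105)&(H<125)&(S>170)&(V>60))):
        l,s,ce=big(m)
        for i in range(1,len(s)):
            x,y,w,h,a=s[i]
            if a>40:
                e=cv2.minAreaRect(np.argwhere(l==i)[:,::-1].astype(np.float32))
                print(n,nm,ce[i].round(1),(x,y,w,h,a),[np.round(q,1) for q in e])
    if n=="top":
        roi=(slice(175,248),slice(325,440)); m=np.zeros(H.shape,bool); m[roi]=((S<60)&(V>130))[roi]
        l,s,ce=big(m);i=1+np.argmax(s[1:,4]);e=cv2.minAreaRect(np.argwhere(l==i)[:,::-1].astype(np.float32));print("plate",s[i],cv2.boxPoints(e),onplane(c,cv2.boxPoints(e),.01).round(4))
        a=cv2.resize(p[180:260,130:260],None,fx=5,fy=5,interpolation=cv2.INTER_CUBIC)[:, :650]
        b=cv2.resize(p[175:250,325:440],None,fx=5,fy=5,interpolation=cv2.INTER_CUBIC)
        b=cv2.resize(p[178:245,325:440],None,fx=4,fy=3.999,interpolation=cv2.INTER_CUBIC)
        a=cv2.resize(p[185:255,130:260],None,fx=4,fy=4,interpolation=cv2.INTER_CUBIC)
        im=np.zeros((560,560,3),np.uint8);im[:280,:520]=a;im[285:285+b.shape[0],:460]=b
        cv2.imwrite("pics/crop1.png",im)
    else: cv2.imwrite("pics/crop2.png",cv2.resize(p[130:360,190:430],None,fx=2.5,fy=2.5,interpolation=cv2.INTER_CUBIC))
E
```

```text
top red [149. 239.] (np.int32(142), np.int32(233), np.int32(15), np.int32(13), np.int32(178)) [array([149., 239.]), array([12., 14.]), np.float64(90.0)]
top red [166.1 328. ] (np.int32(162), np.int32(324), np.int32(9), np.int32(9), np.int32(63)) [array([166., 328.]), array([8., 8.]), np.float64(90.0)]
top red [197.  328.6] (np.int32(193), np.int32(325), np.int32(9), np.int32(8), np.int32(61)) [array([197. , 328.5]), array([7., 8.]), np.float64(90.0)]
top brass [227.1 202.5] (np.int32(217), np.int32(200), np.int32(22), np.int32(6), np.int32(91)) [array([227.5, 202.5]), array([ 5., 21.]), np.float64(90.0)]
top brass [226.4 240.5] (np.int32(216), np.int32(237), np.int32(22), np.int32(7), np.int32(94)) [array([226.5, 240. ]), array([ 6., 21.]), np.float64(90.0)]
top blue [370. 204.] (np.int32(364), np.int32(191), np.int32(14), np.int32(27), np.int32(192)) [array([370.5, 203.9]), array([26.3, 12.1]), np.float64(87.0)]
top blue [414.  203.7] (np.int32(408), np.int32(191), np.int32(15), np.int32(26), np.int32(185)) [array([414.9, 203.4]), array([25.4, 13. ]), np.float64(87.0)]
top blue [151
[... 1117 characters left out ...]
ray([235.8, 189.3]), array([18.6,  7.2]), np.float64(56.3)]
side blue [241.1 144.5] (np.int32(236), np.int32(140), np.int32(14), np.int32(12), np.int32(87)) [array([241.6, 144.6]), array([10.5, 11.5]), np.float64(66.0)]
side blue [ 96.3 151.5] (np.int32(91), np.int32(146), np.int32(11), np.int32(13), np.int32(76)) [array([ 96.7, 151.2]), array([11.7,  8.4]), np.float64(35.5)]
side blue [337.8 267.6] (np.int32(323), np.int32(241), np.int32(38), np.int32(56), np.int32(1007)) [array([341.5, 268.5]), array([34.3, 56.6]), np.float64(4.2)]
side blue [370.3 304.9] (np.int32(353), np.int32(275), np.int32(43), np.int32(61), np.int32(1232)) [array([373.7, 305. ]), array([37.4, 62.8]), np.float64(7.6)]
```

View pics/crop1.png

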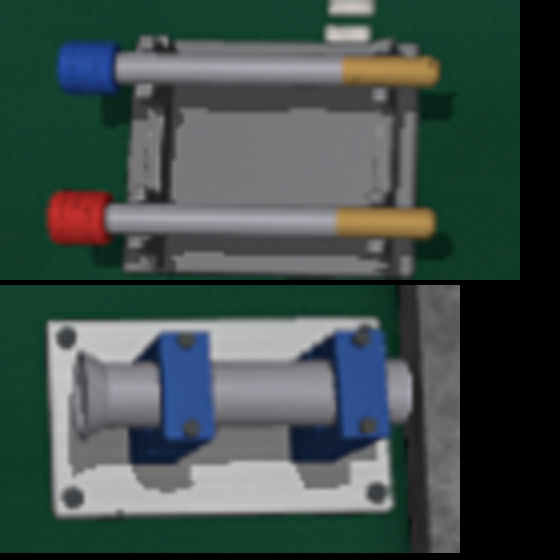

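View pics/crop2.png

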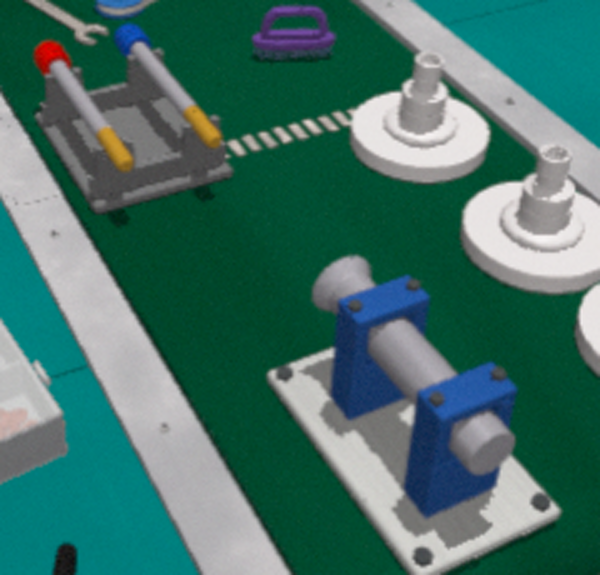

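```bash
python3 - <<'E'
from h import *
t=cam("top");s=cam("side")
A=lambda x,y:((x+.5)/4+129.5,(y+.5)/4+184.5)
B=lambda x,y:((x+.5)/4+324.5,(y-285+.5)/4+177.5)
C=lambda x,y:((x+.5)/2.5+189.5,(y+.5)/2.5+129.5)
print("red rear,hfront,shaft,nose",onplane(t,[A(50,217),A(108,218),A(108,219),A(336,221),A(435,222)],.055).round(4))
print("tube rim,neck,right",onplane(t,[B(86,395),B(130,394),B(280,392),B(408,391)],.075).round(4))
print("plate",onplane(t,[B(48,322),B(380,318),B(393,508),B(56,516)],.01).round(4))
print("side red rear-center,nose",onplane(s,[C(46,57),C(122,160)],.055).round(4))
print("side tube end center, mouth rim bottom/top",onplane(s,[C(490,449),C(342,286)],.075).round(4))
P=onplane(s,[C(267,378),C(333,345),C(560,512),C(420,580)],.01);print("plate side",P.round(4))
E
```

```text
red rear,hfront,shaft,nose [[0.526  0.3479 0.055 ]
 [0.5261 0.3169 0.055 ]
 [0.5255 0.3168 0.055 ]
 [0.5267 0.1967 0.055 ]
 [0.527  0.1451 0.055 ]]
tube rim,neck,right [[ 0.6006 -0.0766  0.075 ]
 [ 0.6014 -0.0995  0.075 ]
 [ 0.6037 -0.1782  0.075 ]
 [ 0.6053 -0.2464  0.075 ]]
plate [[ 0.654  -0.0673  0.01  ]
 [ 0.6597 -0.2569  0.01  ]
 [ 0.5516 -0.2592  0.01  ]
 [ 0.545  -0.0704  0.01  ]]
side red rear-center,nose [[0.522  0.3373 0.055 ]
 [0.5256 0.154  0.055 ]]
side tube end center, mouth rim bottom/top [[ 0.6061 -0.2394  0.075 ]
 [ 0.5992 -0.0764  0.075 ]]
plate side [[ 0.5427 -0.077   0.01  ]
 [ 0.6015 -0.068   0.01  ]
 [ 0.6574 -0.2574  0.01  ]
 [ 0.5504 -0.2618  0.01  ]]
```

```bash
cat >> h.py <<'E'
ROD=np.array([.5262,.2465,.055]); dr=np.array([.005,-1,0]); dr/=np.linalg.norm(dr)   # nose direction
M=np.array([.600,-.0745,.075]); db=np.array([.031,-1,0]); db/=np.linalg.norm(db)      # into the bore
def tool(d,s):  # pads close across d, tool z down
    z=np.array([0,0,-1.]); x=s*d; return R.from_matrix(np.c_[x,np.cross(z,x),z]).as_rotvec()
E
python3 - <<'E'
from h import *
G=.025
g=ROD-G*dr
best=None
for s in(1,-1):
    q=[manip.inverse_kinematics(p,tool(d,s)) for p,d in(([g[0],g[1],.2],dr),([*(M-.1*db)[:2],.1],db))]
    print(s,[None if a is None else np.round(a,2) for a in q])
    if all(a is not None for a in q):
        c=np.abs(np.array(q[0])-manip.read_qpos()).max()
        if best is None or c<best[0]: best=(c,s)
s=best[1];print(s)
manip.open_gripper()
manip.move_pose([g[0],g[1],.2],tool(dr,s)); print(manip.read_time_s())
manip.move_l([g[0],g[1],.125],velocity=.15)
c=cam("wrist");cv2.imwrite("pics/w1.png",c["pixels"]);print(manip.read_tool_pos(),manip.read_time_s(),c["eye"])
E
```

```text
1 [array([-0.28,  0.4 , -0.35,  1.77,  0.16,  1.  ,  2.46]), array([-0.84,  0.78,  1.11,  1.9 , -0.84,  1.02, -2.47])]
-1 [array([-0.76,  0.38,  0.28,  1.8 , -0.12,  0.98, -0.43]), array([-0.42,  0.53,  0.42,  1.87, -0.29,  0.8 ,  0.18])]
-1
2.05
[0.52679818 0.27222213 0.12604649] 2.75 [0.52589494 0.35025087 0.25547039]
```

View pics/w1.png

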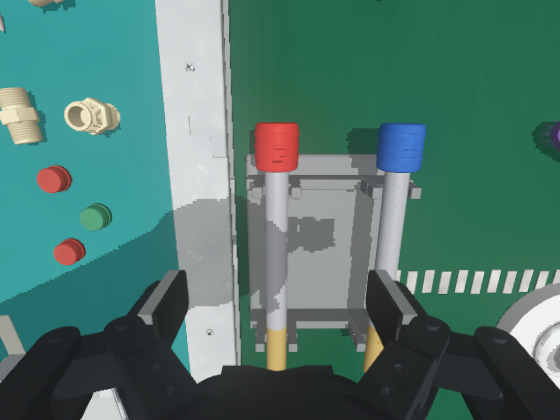

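The wrist view shows the red rod (u≈277) centred between the jaws, with the handle's rear edge at v≈124. The blue rod (u≈390) is clear of the far finger at rod depth.

```bash
python3 - <<'E'
from h import *
c=cam("wrist")
print(onplane(c,[(277,124),(276.5,168),(276.5,180),(277,325)],.055).round(4))
p=manip.read_tool_pos()
hit=manip.move_l([ROD[0],ROD[1]+.025,.047],velocity=.1,contact_N=8)
print(hit,manip.read_tool_pos())
if not hit:
    manip.grab(); print(manip.read_gripper_width(),manip.read_gripper_force(),manip.read_ft_force())
    p=manip.read_tool_pos(); manip.move_l([p[0],p[1],.16],velocity=.12)
    print(manip.read_gripper_width(),manip.read_ft_force(),manip.read_tool_pos(),manip.read_time_s())
    for n in("side","wrist"): cv2.imwrite(f"pics/{n}2.png",cam(n)["pixels"])
    im=np.hstack([cv2.resize(cv2.imread(f"pics/{n}2.png"),(400,300)) for n in("side","wrist")]);cv2.imwrite("pics/both2.png",im)
E
```

```text
[[0.5265 0.3466 0.055 ]
 [0.5263 0.319  0.055 ]
 [0.5264 0.311  0.055 ]
 [0.5274 0.1978 0.055 ]]
False [0.52671183 0.27170696 0.04753755]
0.013899835674655928 58.3960622549057 [-0.58354283  0.16758131  3.44458123]
0.014202221460924565 [ 0.18662288 -0.47738097 -2.62692974] [0.52574532 0.27134081 0.15913056] 5.475
```

View pics/both2.png

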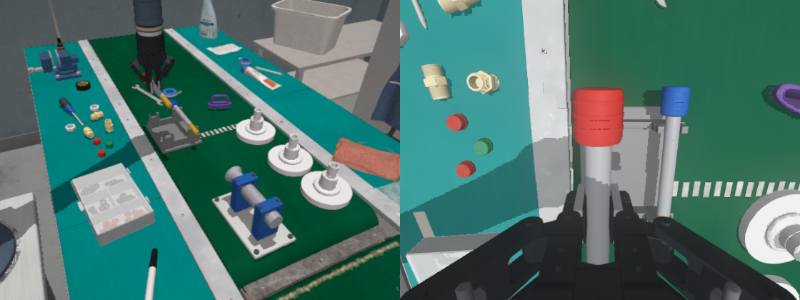

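The rod is out of the rack, held between the pads, and the blue rod is still seated. Next I move to the standoff in front of the mouth and measure the nose by triangulation.

```bash
cat >> h.py <<'E'
G=.025
def at(ins,z,x=0.): # TCP pos for nose `ins` m past the mouth
    p=M+db*(ins-.1-G); return [p[0]+x,p[1],z]
def brass(c,zg):
    hsv=cv2.cvtColor(c["pixels"],cv2.COLOR_BGR2HSV);H,S,V=[hsv[...,i].astype(int) for i in range(3)]
    m=((H>12)&(H<28)&(S>140)&(V>90)).astype(np.uint8)
    n,l,s,ce=cv2.connectedComponentsWithStats(m)
    return [(ce[i].round(1),s[i].tolist(),cv2.fitLine(np.argwhere(l==i)[:,::-1].astype(np.float32),2,0,.01,.01).ravel().round(3)) for i in range(1,n) if s[i,4]>40]
def tri(c1,u1,c2,u2):
    d1,d2=rays(c1,[u1])[0],rays(c2,[u2])[0];e1,e2=np.array(c1["eye"]),np.array(c2["eye"])
    t=np.linalg.lstsq(np.c_[d1,-d2],e2-e1,rcond=None)[0];a,b=e1+t[0]*d1,e2+t[1]*d2
    return (a+b)/2,np.linalg.norm(a-b)
E
python3 - <<'E'
from h import *
manip.move_l(at(-.04,.16),rotation=tool(db,-1),velocity=.2)
manip.move_l(at(-.04,.067),velocity=.15)
print(manip.read_tool_pos(),manip.read_time_s(),manip.read_gripper_width())
for n in("top","side"):
    c=cam(n);print(n,brass(c,0))
    cv2.imwrite(f"pics/{n}3.png",c["pixels"])
a=cv2.imread("pics/top3.png")[170:250,260:440];b=cv2.imread("pics/side3.png")[170:330,230:410]
im=np.vstack([cv2.resize(a,None,fx=4,fy=3.0),np.zeros((1,720,3),np.uint8)])
im=np.vstack([cv2.resize(a,(540,240)),cv2.resize(b,(405,360)).copy() if 0 else cv2.copyMakeBorder(cv2.resize(b,(405,360)),0,0,0,135,cv2.BORDER_CONSTANT)])
cv2.imwrite("pics/c3.png",im)
E
```

```text
[0.59558684 0.09078544 0.06771414] 7.4583 0.01398778411253234
top []
side [(array([308.1, 222.2]), [299, 212, 19, 21, 196], array([  0.66 ,   0.752, 308.087, 222.163], dtype=float32))]
```

View pics/c3.png

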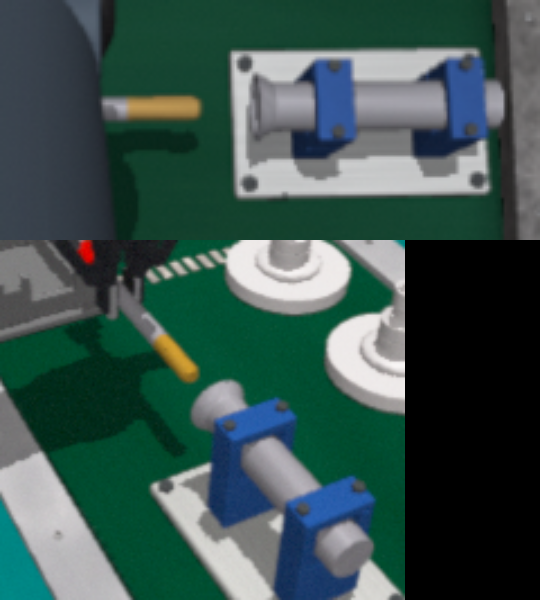

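The top crop shows the nose tip at about (326,206), in line with the mouth centre at (346,205). The side view shows the rod roughly parallel to the tube axis, with its tip at about (315.5,231).

```bash
python3 - <<'E'
from h import *
t=cam("top");s=cam("side")
print(tri(t,(326.3,205.7),s,(315.3,231)))
print(tri(t,(302.3,205.7),s,(298.9,213)))
print(at(-.04,.067), M-db*.04)
# mouth and tube end for comparison
print(tri(t,(325-.4+86/4,205.1),s,((342.5)/2.5+189.5,286.5/2.5+129.5)))
print(tri(t,(426.6,204.1),s,((490.5)/2.5+189.5,449.5/2.5+129.5)))
E
```

```text
(array([ 0.59925769, -0.03582964,  0.07359624]), np.float64(0.0005537144213847622))
(array([0.5948457 , 0.01508725, 0.08071447]), np.float64(0.00437313800817528))
[np.float64(0.5948874559874887), np.float64(0.09042077459713842), 0.067] [ 0.5987606  -0.03451921  0.075     ]
(array([ 0.60000708, -0.07633347,  0.07485447]), np.float64(0.0013204494569588603))
(array([ 0.6032261 , -0.24359478,  0.0811562 ]), np.float64(0.0019218177851228447))
```

```bash
python3 - <<'E'
from h import *
hit=manip.move_l(at(.03,.0685),velocity=.06,contact_N=8); print(hit,manip.read_tool_pos(),manip.read_ft_force())
if not hit:
    hit=manip.move_l(at(.095,.0685),velocity=.08,contact_N=8); print(hit,manip.read_tool_pos(),manip.read_ft_force(),manip.read_time_s())
    cv2.imwrite("pics/s4.png",cam("side")["pixels"][130:350,180:440])
E
```

```text
False [0.59706144 0.02116431 0.06845867] [-0.30480211  0.78823897 -0.82920206]
False [ 0.59907115 -0.04372451  0.06841   ] [0.2971131  0.34810388 0.27262772] 9.9333
```

```bash
python3 - <<'E'
from h import *
manip.open_gripper(); manip.wait(.6)
manip.move_l(at(.095,.18),velocity=.15)
p=M-db*.18; manip.move_l([p[0],p[1],.18],velocity=.2)
manip.grab()
print(manip.read_time_s(),manip.read_gripper_width())
cv2.imwrite("pics/s5.png",cv2.resize(cam("side")["pixels"][130:350,180:440],None,fx=2.5,fy=2.5))
E
```

```text
13.8333 2.3238584487208877e-05
```

View pics/s5.png

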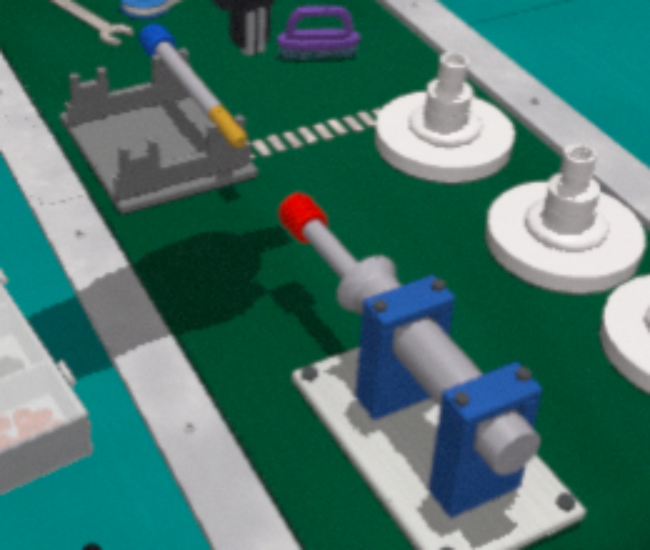

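The rod rests nearly level in the tube with the red handle standing out, and the blue rod is undisturbed. Now I push it home with the fingers closed.

```bash
python3 - <<'E'
from h import *
P=lambda d,z:[*(M-db*d)[:2],z]
D=lambda:float((M-manip.read_tool_pos())@db)
manip.move_l(P(.18,.064),velocity=.12)
manip.move_l(P(.125,.064),velocity=.08,contact_N=10)
hit=manip.move_l(P(.036,.064),velocity=.05,contact_N=10)
print(hit,D(),manip.read_ft_force(),manip.read_time_s())
manip.wait(.3)
cv2.imwrite("pics/s6.png",cv2.resize(cam("side")["pixels"][130:350,180:440],None,fx=2.5,fy=2.5))
E
```

```text
True 0.047940501886535765 [ 0.23052112 -0.35256557  0.63411022] 17.2583
```

View pics/s6.png

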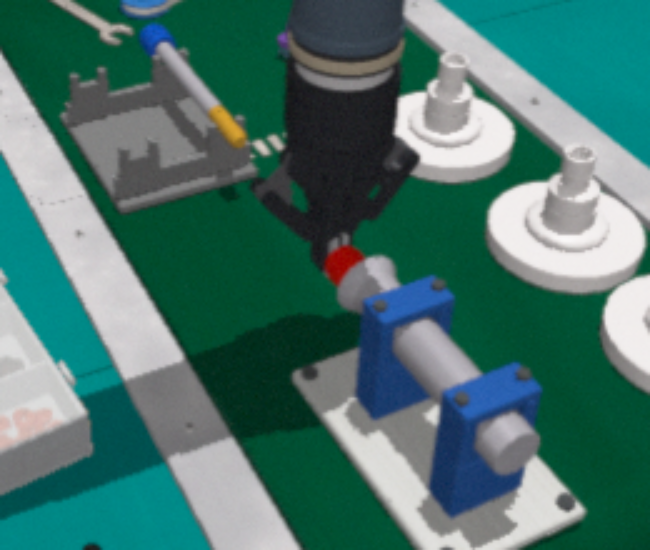

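The handle sits just outside the flare and the stop came at 48 mm, where about 46 mm was expected. I'll confirm with a second push, back off and measure.

```bash
python3 - <<'E'
from h import *
P=lambda d,z:[*(M-db*d)[:2],z]
D=lambda:float((M-manip.read_tool_pos())@db)
print(manip.move_l(P(.036,.064),velocity=.03,contact_N=12),D())
manip.move_l(P(.13,.064),velocity=.12); manip.move_l(P(.2,.25),velocity=.2); manip.wait(.3)
c=cam("top");hsv=cv2.cvtColor(c["pixels"],cv2.COLOR_BGR2HSV);H,S,V=[hsv[...,i].astype(int) for i in range(3)]
m=((H<6)|(H>174))&(S>170)&(V>90);m[:180]=0;m[250:]=0;m[:,:300]=0
q=np.argwhere(m)[:,::-1]
if len(q): print(len(q),((onplane(c,[[q[:,0].min()-.5,q[:,1].mean()]],.073)-M)@-db),q.min(0),q.max(0))
cv2.imwrite("pics/t7.png",c["pixels"]);print(manip.read_time_s(),manip.read_ft_force())
E
```

```text
True 0.04805980028301772
176 [0.03625268] [328 200] [342 212]
20.225 [ 0.83486582 -0.76179012 -0.07411022]
```

The rear end stands 36 mm out, so the rod is home.

```bash
python3 -c "
from station import manip
print(manip.sign_off())"
```

```text
the job is handed in; nothing more can be done
None
```

The red rod is fully home in the guide tube: its rear end measures 36 mm out against the specified 35 mm. The blue rod is still in its rack seat, and I handed the job in at about 20 s (the hand-in call returned no verdict).

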